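# Take the bayonet filter cartridge out of the solvent filter station and store it

## Task

Take the used filter cartridge out of the white filter station: it is held by a sprung bayonet, so press its orange grip down, turn it anticlockwise (seen from above) past the catch up to the stop, and lift it out. Lay it on its side on the grey-green rubber mat and let go of it, then take it again across its barrel and lay it in the blue storage cradle, lying down on the cradle's floor with its orange grip between the two side cheeks. Leave the bottles, vial, beaker, cap and wrench where they are.

Things in the scene. Friction and masses are not known exactly. Their poses are not given: they have to be found in the camera images.
- cartridge: Loose filter cartridge, 0.16-0.26 kg, 76 mm long. Origin: centre of its foot's underside; z: its axis, foot to grip. Barrel 35 mm diameter at z=0..40 mm, light grey with blue band. Square grey flange 46 x 46 mm (sides along x, y) at z=40..46. Orange grip blade at z=46..76: 40 mm along x, 10 mm thick along y. Start: upright in the well, foot 32 mm above the bench, only flange and blade showing.
- cartridge_lugs (a point): Point on the cartridge's axis 22 mm from the foot, axes as the cartridge's. Here two steel lugs stand out along +x and -x: 9 mm wide, 8 mm high, 48 mm over both tips. Locked, a spring holds them up in pockets behind a catch tooth: about 6 N of push starts the cartridge down, 10 N gets it the 5.5 mm needed to pass under the tooth, 12 N the 8 mm to where it bottoms.
- cartridge_mid (a point): Point on the cartridge's axis, 38 mm from the foot (half length), axes as the cartridge's. Lying on a side of its square flange the cartridge does not roll; its axis is then about 24 mm above the surface (blade on edge) or 23 mm here and 7 degrees off level (blade flat). Let go when tilted 45 degrees with the foot's edge on the mat, it falls over onto its side, grip end down.
- cartridge_grip (a point): Point on the cartridge's axis in the orange blade, 72 mm from the foot, 4 mm below the blade's top edge; axes as the cartridge's.
- well (a point): Centre of the well's mouth, 63 mm above the bench; the cartridge's axis starts within 2 mm of it. Held down, the cartridge turns anticlockwise (from above) 50 to 80 degrees, hidden and different each time, to a firm end stop. There, and up to 10 degrees before it, it comes free: it springs up 5 mm when let up and lifts straight out; 30 mm of lift clears the station.
- station: Fixed white filter station, a block 130 x 130 mm and 60 mm high with a black front window, a round well in the middle of its top and an aluminium collar round the well (outer diameter 96 mm, top at 63 mm). Origin: centre of its underside, z up. Its yaw says nothing about the hidden bayonet's angle.
- mat: Fixed grey-green rubber mat, 130 mm (its x) x 150 mm (its y) x 3 mm thick. Origin: centre of its underside.
- cradle: Fixed blue storage cradle: plate 110 mm (its x) x 90 mm (its y), 12 mm thick; origin: centre of its underside, z up. Grey walls rise 16 mm above the plate: end walls at x=-42..-49 mm and x=+42..+49 mm (68 and 46 mm long), two side cheeks from x=-45 to -3 mm at y=+-28..34 mm. From x=-3 to +42 mm the sides are open for the fingers.
- bed (a point): Middle of the cradle's bed, on the plate's upper face 12 mm above the bench, axes as the cradle's. The cartridge lies centred over it along the cradle's x, foot to +x, flange and orange grip to -x between the cheeks; 84 mm between the end walls, 56 mm between the cheeks. Its axis is then about 36 mm above the bench.
- amber_bottle: Bystander: amber bottle, 72 mm in diameter, 190 mm high. Origin: centre of its underside.
- clear_bottle: Bystander: clear glass bottle, 64 mm in diameter, 150 mm high. Origin: centre of its underside.
- blue_cap: Bystander: blue bottle cap, 42 mm in diameter, 24 mm high. Origin: centre of its underside.
- beaker: Bystander: glass beaker, 60 mm in diameter, 70 mm high. Origin: centre of its underside.
- wrench: Bystander: steel wrench, 140 mm long, lying flat along its x. Origin: centre of its underside.
- vial: Bystander: small amber vial, 28 mm in diameter, 45 mm high. Origin: centre of its underside.
There are look-alikes about, which are no part of the job. What is meant by the station is not pink or purple, and is the larger of those in its own colour.

How it is judged:
By the outcome, as a careful person would: the job done as asked, in the order asked, and still so for the second after the job is handed in, with the robot touching nothing.
It also fails if it takes over 72 s, if anything falls off the work surface, if the arm or the gripper's body presses on something with over 40 N, if the wrist force passes 120 N, or if a joint passes its speed limit or range.

## Robot

A 6-joint arm with a two-finger parallel gripper is mounted at the origin on the work surface. World frame = base frame: x ahead of the robot, y to its left, z up, the work surface at z = 0. Lengths are in m, angles in degrees, forces in N, time in s.
With the tool pointing down it reaches from about 0.35 to 0.8 m from the base axis. Payload 7.3 kg.
Tool frame: the origin (TCP) lies at the very end of the fingers, on their centre line; the grasp point (between the pads) lies 19 mm behind it; z points along the fingers, y is the line along which they close (so a half turn about z gives the same grasp; the last joint's range is limited). The gripper opens to 85 mm and grips with 20 to 120 N. Pads are 22 mm wide; open, the fingers measure 114 mm over their backs; the gripper's body (76 mm by 85 mm) begins 54 mm behind the grasp point. The pads swing forward as they close: fully open they stand 13 mm farther back than shut.
Start: joints at [-81.876, 19.595, 87.324, -0, 73.075, -8.365], TCP at [0.149, -0.503, 0.231] pointing down, gripper open.
Joint ranges: [-145.02, 145.02], [-44.19, 115.74], [2.07, 154.8], [-57.11, 237.11], [16.16, 152.29], [-177.93, 177.93]. Speed limits (degrees/s): [147.25, 147.25, 180, 180, 180, 180].

## Interface

Orientations are given as [roll, pitch, yaw] about the fixed x, y, z axes, in that order (R = Rz(yaw) Ry(pitch) Rx(roll)).
In Python, from cell import manip, snapshot, calibration gives the robot as it stands.
- The arm moves only by the shell command python3 -m pendant 'ROWS' [FORCE]. ROWS is JSON, a list of rows, each an object of numbers: "grip": the closure in counts, from 0 (fully open) to 255 (shut); "tx", "ty", "tz": the shift along the tool's x, y, z in m; "yaw": the turn about the tool's z in degrees. In form: [{"grip": .., "tx": .., "ty": .., "tz": .., "yaw": ..}, ...]. A call has 1 to 20 rows; each row shifts and turns the commanded pose from where the row before left it, along the tool's axes as they then stand; what a row does not reach is not made up. A row lasts 1/8 s, in which the tool goes at most 62.5 mm and 10.7 degrees, less where a joint would pass 70% of its speed; a pose out of reach is approached as far as the arm can. A call with a gripper value outside its range is refused whole. The fingers move at their own pace and stop on an object; FORCE is the grip in N (left out, the last holds). Time passes only in rows, so rows that do not move let the fingers close. It gives the time, the measured TCP pose, the force, the opening and the grip force at its end, in the units of the state.
- manip.get_obs(): the state, without advancing time (a new reading comes with each control period).
- snapshot(name): name is "scene" or "top"; returns the picture (420x560x3 uint8, red, green, blue); there is no depth.
- calibration(name): a dict with "camera_matrix" (3x3 intrinsics, pixels), "origin" and "orientation" of the camera in the world. Camera axes: x right, y down, z forward; pixel columns grow to the right and rows downward; lengths in m; the calibration is good to about 2 mm. A picture is of the moment at which its call begins. calibration takes no time and is no camera call.
- manip.hand_in(): hands the job in; it is judged then, once.
The state is a dict: "t": time; "joints": joint angles; "joint_velocities": joint speeds; "effort": joint torques, N m; "eef_pos": TCP position; "tool_rot": TCP orientation; "wrist_force": force on the tool from outside, world axes, zero at the start; "moment": the same for the moment, N m; "opening": finger opening in m; "grip_force": force on a finger pad.
Only numpy, scipy, OpenCV 4.12 (cv2) and the standard library are available. Lean on these libraries where they do the work, as an engineer would, in place of code of your own. Each camera call takes 0.05 s, during which the arm holds its last target. There are 200 camera calls.

## Working session

There is one attempt and no reset: what is moved stays moved. The work goes in short steps, Python scripts to look and compute and a shell command to move; the robot and the scene stay as the last step left them, time stands still between calls to the robot, and variables do not carry over. Pictures are saved under pics/ and viewed, at most 10 in all, crops included, and the job is handed in when it is done.

```bash
ls; mkdir -p pics; cat > look.py <<'E'
import numpy as np,cv2
from cell import manip,snapshot,calibration
from scipy.spatial.transform import Rotation as R
def save(name,f,crop=None,s=1):
    im=snapshot(name)[:,:,::-1]; 
    cv2.imwrite('pics/raw_'+f,im)
    if crop: im=im[crop[1]:crop[3],crop[0]:crop[2]]
    cv2.imwrite('pics/'+f,cv2.resize(im,None,fx=s,fy=s,interpolation=cv2.INTER_CUBIC))
def cam(n):
    c=calibration(n);K=np.array(c['camera_matrix']);o=np.array(c['origin']);r=np.array(c['orientation'])
    Rm=r if r.shape==(3,3) else R.from_euler('xyz',r,degrees=True).as_matrix()
    return K,o,Rm
def ray(n,u,v,z):
    K,o,Rm=cam(n);d=Rm@np.linalg.solve(K,[u,v,1.]);return o+d*(z-o[2])/d[2]
def proj(n,p):
    K,o,Rm=cam(n);q=K@(Rm.T@(np.array(p)-o));return q[:2]/q[2]
E
python3 - <<'E'
from look import *
for n in('scene','top'):
    print(calibration(n)); save(n,n+'0.png',None,1.4)
print(manip.get_obs())
E
```

```text
pics
{'camera_matrix': array([[416.38913329,   0.        , 280.05920588],
       [  0.        , 416.38913329, 207.95466784],
       [  0.        ,   0.        ,   1.        ]]), 'origin': array([ 1.21632839, -0.10991472,  0.84584923]), 'orientation': array([-135.31248143,    0.67201502,   86.93410118])}
{'camera_matrix': array([[392.1920207 ,   0.        , 279.33300198],
       [  0.        , 392.1920207 , 212.64426696],
       [  0.        ,   0.        ,   1.        ]]), 'origin': array([ 0.34453793, -0.07921776,  1.20488888]), 'orientation': array([-173.6608745 ,   -1.13772827,  -90.24332016])}
{'t': 0.1, 'joints': array([-8.18753325e+01,  1.96324047e+01,  8.73715012e+01, -1.65867633e-03,
        7.30764895e+01, -8.36551350e+00]), 'joint_velocities': array([ 0.01522216, -0.03730491, -0.14449258, -0.01506421, -0.03966533,
        0.0326608 ]), 'effort': array([ 1.73627272e-03, -4.34447551e+01, -2.46491021e+01, -1.87972814e-04,
        4.66977130e-03,  1.71743409e-06]), 'eef_pos': array([ 0.14897956, -0.5030369 ,  0.23069739]), 'tool_rot': array([-1.79920229e+02, -1.01272267e-02,  1.64906579e+01]), 'wrist_force': array([-0.05708124,  0.24697737, -0.12474296]), 'moment': array([-0.04328154,  0.01491702, -0.02579763]), 'grip_force': 0.0, 'opening': 0.08575923479030997}
```

View pics/scene0.png

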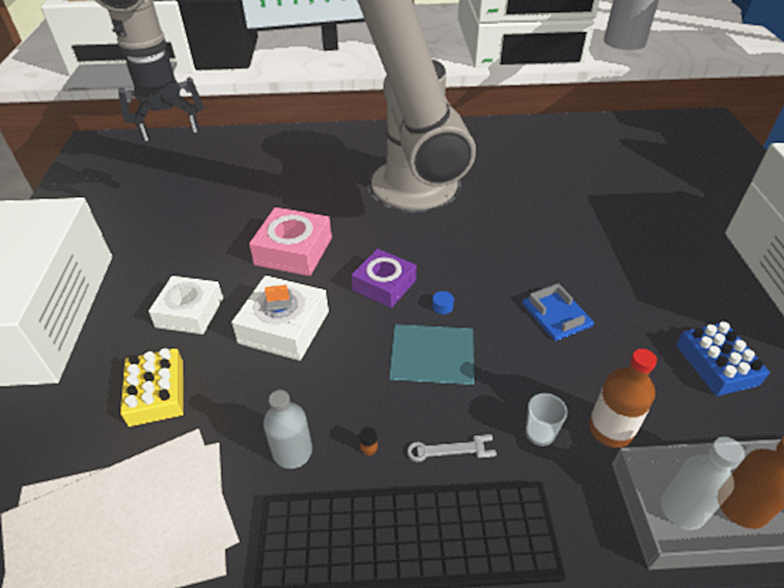

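View pics/top0.png

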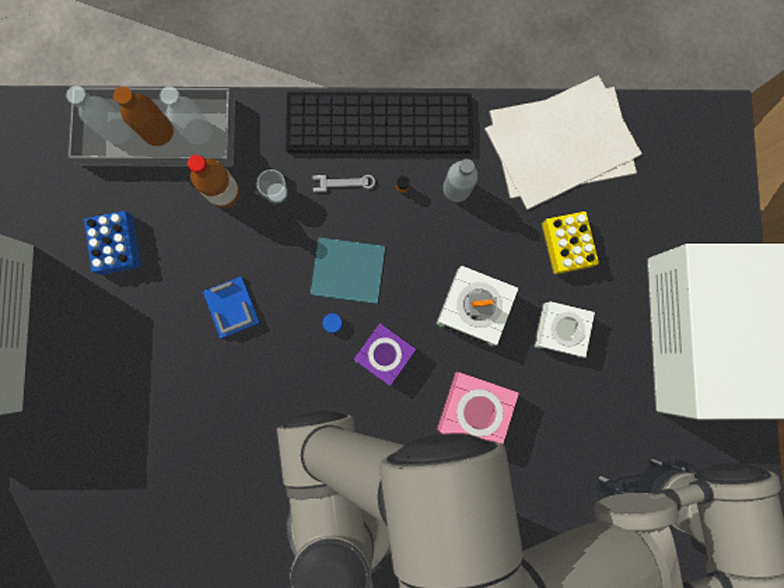

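Stations seen in the scene view (1.4x pixels): pink (290,240), purple (384,277), small white (186,303) and large white (281,315). The large white one, at (478,305) in the top view, fits: it is white, the larger of the two white ones, and holds the orange blade. The mat is at (348,270) and the cradle at (231,307) in the top view. I'll confirm with a crop and measure.

```bash
cat > meas.py <<'E'
from look import *
def blob(n,lo,hi,box=None,im=None):
    if im is None: im=snapshot(n)[:,:,::-1]
    h=cv2.cvtColor(np.ascontiguousarray(im),cv2.COLOR_BGR2HSV)
    m=cv2.inRange(h,np.array(lo),np.array(hi))
    if box:
        k=np.zeros_like(m);k[box[1]:box[3],box[0]:box[2]]=255;m&=k
    cs,_=cv2.findContours(m,cv2.RETR_EXTERNAL,cv2.CHAIN_APPROX_NONE)
    c=max(cs,key=cv2.contourArea)
    return m,c
def plane(n,c,z): return np.array([ray(n,u,v,z)[:2] for u,v in c.reshape(-1,2)],np.float32)
def rect(P):
    r=cv2.minAreaRect((P*1000).astype(np.float32)); b=cv2.boxPoints(r);return r
ORANGE=((5,140,110),(18,255,255))
E
python3 - <<'E'
from meas import *
im=cv2.imread('pics/raw_top0.png')
a=cv2.resize(im[180:260,300:430],None,fx=4,fy=4,interpolation=cv2.INTER_CUBIC)
b=cv2.imread('pics/raw_scene0.png'); b2=cv2.resize(b[190:270,100:240],None,fx=4,fy=4,interpolation=cv2.INTER_CUBIC)[:, :520]
cv2.imwrite('pics/crop.png',np.vstack([a,b2[:280]]))
for n,i,box in(('top',im,(310,190,380,250)),('scene',b,(160,190,240,270))):
    m,c=blob(n,*ORANGE,box,i); print(n,'orange',cv2.contourArea(c),cv2.boundingRect(c),rect(plane(n,c,.108)))
    m,c=blob(n,(0,0,190),(180,60,255),box,i)
for n,i,box in(('top',im,(215,160,285,225)),('scene',b,(265,220,350,285))):
    m,c=blob(n,(80,60,50),(100,200,200),box,i); print(n,'mat',rect(plane(n,c,.003)))
for n,i,box in(('top',im,(140,190,190,245)),('scene',b,(360,190,430,250))):
    m,c=blob(n,(100,120,60),(125,255,255),box,i); print(n,'cradle blue',rect(plane(n,c,.012)))
for n,i,box in(('top',im,(305,180,378,255)),):
    m,c=blob(n,(0,0,150),(180,50,255),box,i); print(n,'station',rect(plane(n,c,.06)), cv2.boundingRect(c))
E
```

```text
top orange 42.5 (337, 214, 16, 5) ((456.1664123535156, -284.955810546875), (11.1969575881958, 42.94549560546875), 8.003212928771973)
scene orange 132.0 (190, 204, 16, 11) ((476.65631103515625, -285.2801513671875), (35.8170051574707, 37.138492584228516), 5.598609447479248)
top mat ((540.1702270507812, -6.4777984619140625), (151.38685607910156, 131.79420471191406), 82.23645782470703)
scene mat ((546.4990234375, -10.509880065917969), (150.91506958007812, 132.4534912109375), 82.1040267944336)
top cradle blue ((458.1614990234375, 245.22926330566406), (112.29257202148438, 92.0157241821289), 21.946025848388672)
scene cradle blue ((469.094970703125, 239.8040008544922), (116.72297668457031, 97.06329345703125), 21.707256317138672)
top station ((456.84808349609375, -284.0177001953125), (133.2557373046875, 132.1907958984375), 68.00769805908203) (312, 190, 58, 56)
```

View pics/crop.png

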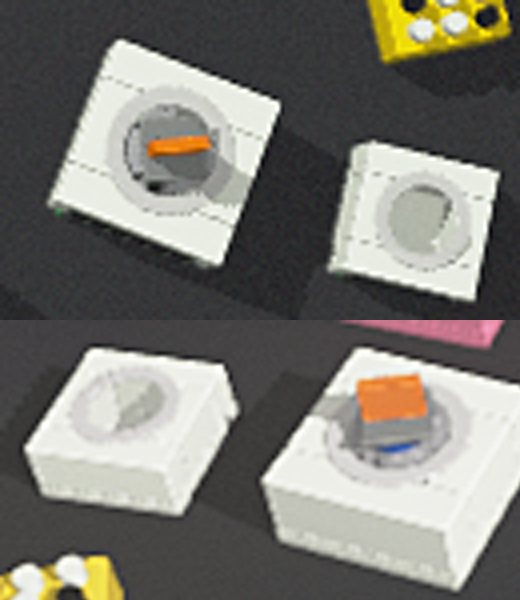

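The crop confirms it: the large white station holds the orange blade (upper view crop (180,145), lower view (392,400)), and the small white one is empty. Next I move above it, working out shifts in tool axes with a helper.

```bash
cat > go.py <<'E'
import sys
from look import *
# target x y z heading(tool x, world deg): prints tool-axis shifts before any turn, yaw needed (tool), and shifts if the yaw is done first
o=manip.get_obs();x,y,z,h=map(float,sys.argv[1:5])
M=R.from_euler('xyz',o['tool_rot'],degrees=True)
d=np.array([x,y,z])-o['eef_pos'];cur=o['tool_rot'][2]
print('pos',o['eef_pos'].round(4),'rot',o['tool_rot'].round(1),'t',o['t'])
print('now  ',M.inv().apply(d).round(4),'yaw',round(-((h-cur+180)%360-180),1))
print('after',R.from_euler('xyz',[180,0,h],degrees=True).inv().apply(d).round(4))
E
python3 -m pendant '[{"grip":0,"yaw":-10},{"yaw":-10},{"yaw":-10},{"yaw":-10},{"yaw":-10},{"yaw":-10},{"yaw":-10},{"yaw":-10},{"yaw":-1.5},{"tz":0}]' 20
python3 go.py 0.457 -0.285 0.16 98
```

```text
pos [ 0.149  -0.503   0.2307] rot [-179.9   -0.    16.5] t 0.1
now   [ 0.3572 -0.1215  0.0709] yaw -81.5
after [0.173  0.3354 0.0707]invalid input at $[0]: expected keys grip, tx, ty, tz, yaw
```

```bash

python3 -m pendant '[{"grip":0,"tx":0,"ty":0,"tz":0,"yaw":-10},{"grip":0,"tx":0,"ty":0,"tz":0,"yaw":-10},{"grip":0,"tx":0,"ty":0,"tz":0,"yaw":-10},{"grip":0,"tx":0,"ty":0,"tz":0,"yaw":-10},{"grip":0,"tx":0,"ty":0,"tz":0,"yaw":-10},{"grip":0,"tx":0,"ty":0,"tz":0,"yaw":-10},{"grip":0,"tx":0,"ty":0,"tz":0,"yaw":-10},{"grip":0,"tx":0,"ty":0,"tz":0,"yaw":-10},{"grip":0,"tx":0,"ty":0,"tz":0,"yaw":-1.5},{"grip":0,"tx":0.019,"ty":0.037,"tz":0,"yaw":0},{"grip":0,"tx":0.019,"ty":0.037,"tz":0,"yaw":0},{"grip":0,"tx":0.019,"ty":0.037,"tz":0,"yaw":0},{"grip":0,"tx":0.019,"ty":0.037,"tz":0,"yaw":0},{"grip":0,"tx":0.019,"ty":0.037,"tz":0,"yaw":0},{"grip":0,"tx":0.019,"ty":0.037,"tz":0,"yaw":0},{"grip":0,"tx":0.019,"ty":0.037,"tz":0,"yaw":0},{"grip":0,"tx":0.019,"ty":0.037,"tz":0.02,"yaw":0},{"grip":0,"tx":0.019,"ty":0.037,"tz":0.03,"yaw":0},{"grip":0,"tx":0,"ty":0,"tz":0.02,"yaw":0}]' 20
python3 - <<'E'
from look import *
save('scene','s1.png',(130,110,270,250),4)
save('top','t1.png',(300,150,420,270),4)
a=cv2.imread('pics/s1.png');b=cv2.imread('pics/t1.png')
cv2.imwrite('pics/st1.png',cv2.resize(np.hstack([a[:480],b[:480]]),None,fx=.75,fy=.75))
E
python3 go.py 0.457 -0.285 0.087 98
```

```text
t: 2.48
eef_pos: [0.4565, -0.2856, 0.1597]
tool_rot: [-180.0, -0.1, 98.0]
wrist_force: [-1.1, -0.5, 0.2]
opening: 0.0854
grip_force: 0.0
pos [ 0.4543 -0.2862  0.1589] rot [-179.8   -0.2   97.9] t 2.575
now   [0.0006 0.0031 0.0719] yaw -0.1
after [0.0008 0.0028 0.0719]
```

View pics/st1.png

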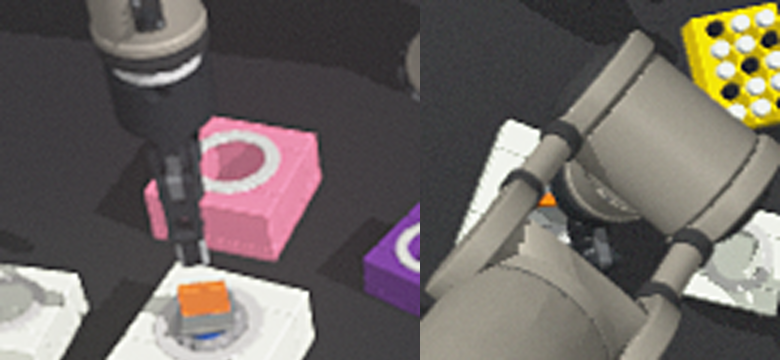

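Scene half: the front fingertip is at crop (195,262) and the blade top edge centre at about (203,288). Top half: the gripper covers the well. I check the scene calibration against both.

```bash
python3 - <<'E'
from meas import *
p=np.array([.4555,-.286,.1595]);y=R.from_euler('xyz',[180,0,98],degrees=True).apply([0,1,0])
for k,dz in((.043,.0),(.043,.013),(.05,.013)):
    for s in (1,-1): print(k,dz,s,((proj('scene',p+s*k*y+[0,0,dz])-[130,110])*3).round(0))
print(((proj('scene',[.457,-.285,.108])-[130,110])*3).round(1), ((proj('scene',[.457,-.285,.0])-[130,110])*3).round(1))
im=cv2.imread('pics/raw_scene0.png'); m,c=blob('scene',*ORANGE,(160,190,240,270),im); P=c.reshape(-1,2)
# orange rows
for v in range(P[:,1].min(),P[:,1].max()+1):
    r=P[P[:,1]==v]; print(v,r[:,0].min(),r[:,0].max())
for zz in(.108,.078):
  for sx in(-5,5):
    for sy in(-20,20):
      q=R.from_euler('z',98,degrees=True).apply([sy/1e3,sx/1e3,0])+[.457,-.285,zz]; print(zz,sx,sy,proj('scene',q).round(1),proj('top',q).round(1))
E
```

```text
0.043 0.0 1 [197. 270.]
0.043 0.0 -1 [192. 200.]
0.043 0.013 1 [194. 258.]
0.043 0.013 -1 [189. 188.]
0.05 0.013 1 [195. 264.]
0.05 0.013 -1 [189. 182.]
[204.9 279.9] [222.9 364.8]
204 196 204
205 190 204
206 190 204
207 190 204
208 190 205
209 190 205
210 190 205
211 190 205
212 190 205
213 190 205
214 191 197
0.108 -5 -20 [190.4 205.8] [351.  213.1]
0.108 -5 20 [206.4 203.5] [337.1 215. ]
0.108 5 -20 [190.2 203.1] [351.6 216.5]
0.108 5 20 [206.1 200.8] [337.7 218.5]
0.078 -5 -20 [192.3 214.1] [349.  214.2]
0.078 -5 20 [208.  211.8] [335.4 216.1]
0.078 5 -20 [192.1 211.3] [349.5 217.6]
0.078 5 20 [207.7 209.1] [335.9 219.5]
```

```bash

python3 -m pendant '[{"grip":0,"tx":0,"ty":0.005,"tz":0.02,"yaw":0},{"grip":0,"tx":0,"ty":0,"tz":0.025,"yaw":0},{"grip":0,"tx":0,"ty":0,"tz":0.02,"yaw":0},{"grip":0,"tx":0,"ty":0,"tz":0.01,"yaw":0},{"grip":0,"tx":0,"ty":0,"tz":0,"yaw":0},{"grip":0,"tx":0,"ty":0,"tz":0,"yaw":0}]' 20
python3 -m pendant '[{"grip":255,"tx":0,"ty":0,"tz":0,"yaw":0},{"grip":255,"tx":0,"ty":0,"tz":0,"yaw":0},{"grip":255,"tx":0,"ty":0,"tz":0,"yaw":0},{"grip":255,"tx":0,"ty":0,"tz":0,"yaw":0},{"grip":255,"tx":0,"ty":0,"tz":0,"yaw":0},{"grip":255,"tx":0,"ty":0,"tz":0,"yaw":0},{"grip":255,"tx":0,"ty":0,"tz":0,"yaw":0},{"grip":255,"tx":0,"ty":0,"tz":0,"yaw":0}]' 20
```

```text
t: 3.32
eef_pos: [0.4604, -0.2876, 0.0873]
tool_rot: [179.9, 0.1, 98.0]
wrist_force: [0.0, 0.4, 0.9]
opening: 0.0854
grip_force: 0.0
t: 4.32
eef_pos: [0.4599, -0.2871, 0.0864]
tool_rot: [-180.0, 0.0, 98.0]
wrist_force: [-2.1, -0.1, 3.5]
opening: 0.009
grip_force: 26.3
```

```bash

python3 -m pendant '[{"grip":255,"tx":0,"ty":0,"tz":0,"yaw":0},{"grip":255,"tx":0,"ty":0,"tz":0,"yaw":0},{"grip":255,"tx":0,"ty":0,"tz":0.003,"yaw":0},{"grip":255,"tx":0,"ty":0,"tz":0.002,"yaw":0},{"grip":255,"tx":0,"ty":0,"tz":0.002,"yaw":0},{"grip":255,"tx":0,"ty":0,"tz":0,"yaw":0}]' 90
```

```text
t: 5.08
eef_pos: [0.4599, -0.2872, 0.0801]
tool_rot: [180.0, 0.0, 98.0]
wrist_force: [-3.3, 0.7, 11.0]
opening: 0.0079
grip_force: 92.5
```

```bash

python3 -m pendant '[{"grip":255,"tx":0,"ty":0,"tz":0.001,"yaw":0},{"grip":255,"tx":0,"ty":0,"tz":0,"yaw":-5},{"grip":255,"tx":0,"ty":0,"tz":0,"yaw":-5},{"grip":255,"tx":0,"ty":0,"tz":0,"yaw":-5},{"grip":255,"tx":0,"ty":0,"tz":0,"yaw":-5},{"grip":255,"tx":0,"ty":0,"tz":0,"yaw":0}]' 90
python3 -c "
from cell import manip;o=manip.get_obs();print(o['moment'],o['tool_rot'],o['wrist_force'])"
```

```text
t: 5.82
eef_pos: [0.4605, -0.2881, 0.0796]
tool_rot: [180.0, 0.2, 118.0]
wrist_force: [-3.6, -0.8, 10.7]
opening: 0.0081
grip_force: 92.6
[-0.16053403  0.69228008  0.09827514] [1.79974726e+02 1.67369165e-01 1.18046568e+02] [-3.56095668 -0.83279808 10.65309837]
```

```bash

python3 -m pendant '[{"grip":255,"tx":0,"ty":0,"tz":0,"yaw":-5},{"grip":255,"tx":0,"ty":0,"tz":0,"yaw":-5},{"grip":255,"tx":0,"ty":0,"tz":0,"yaw":-5},{"grip":255,"tx":0,"ty":0,"tz":0,"yaw":-5},{"grip":255,"tx":0,"ty":0,"tz":0,"yaw":-5},{"grip":255,"tx":0,"ty":0,"tz":0,"yaw":0}]' 90
python3 -c "
from cell import manip;o=manip.get_obs();print(o['moment'],o['tool_rot'])"
python3 -m pendant '[{"grip":255,"tx":0,"ty":0,"tz":0,"yaw":-3},{"grip":255,"tx":0,"ty":0,"tz":0,"yaw":-3},{"grip":255,"tx":0,"ty":0,"tz":0,"yaw":0}]' 90
python3 -c "
from cell import manip;o=manip.get_obs();print(o['moment'],o['tool_rot'])"
```

```text
t: 6.58
eef_pos: [0.4601, -0.2883, 0.0796]
tool_rot: [-179.9, 0.1, 143.1]
wrist_force: [-5.4, -1.5, 11.9]
opening: 0.0079
grip_force: 92.6
[-0.40195116  0.96707613  0.06131235] [-1.79913133e+02  1.34683534e-01  1.43051215e+02]
t: 6.95
eef_pos: [0.46, -0.2885, 0.0796]
tool_rot: [-179.9, 0.1, 149.0]
wrist_force: [-5.2, -2.9, 11.3]
opening: 0.0079
grip_force: 92.6
[-0.51920012  1.06669258  0.01815105] [-1.79890424e+02  1.29345633e-01  1.49022814e+02]
```

```bash
M='import sys
from cell import manip;o=manip.get_obs();print(o["moment"].round(3),o["tool_rot"].round(1))'
python3 -m pendant '[{"grip":255,"tx":0,"ty":0,"tz":0,"yaw":-3},{"grip":255,"tx":0,"ty":0,"tz":0,"yaw":-3},{"grip":255,"tx":0,"ty":0,"tz":0,"yaw":0}]' 90
python3 -c "$M"
python3 -m pendant '[{"grip":255,"tx":0,"ty":0,"tz":0,"yaw":-3},{"grip":255,"tx":0,"ty":0,"tz":0,"yaw":-3},{"grip":255,"tx":0,"ty":0,"tz":0,"yaw":0}]' 90
python3 -c "$M"
```

```text
t: 7.32
eef_pos: [0.46, -0.2886, 0.0796]
tool_rot: [-179.9, 0.1, 155.0]
wrist_force: [-6.1, -3.1, 12.4]
opening: 0.0083
grip_force: 92.6
[-0.6    1.12  -0.029] [-1.799e+02  1.000e-01  1.550e+02]
t: 7.7
eef_pos: [0.4599, -0.2887, 0.0796]
tool_rot: [-179.8, 0.1, 161.0]
wrist_force: [-5.9, -2.7, 10.4]
opening: 0.0079
grip_force: 92.6
[-0.646  1.115 -0.027] [-1.798e+02  1.000e-01  1.610e+02]
```

```bash
M='import sys
from cell import manip;o=manip.get_obs();print(o["moment"].round(3),o["tool_rot"].round(1))'
python3 -m pendant '[{"grip":255,"tx":0,"ty":0,"tz":0,"yaw":-3},{"grip":255,"tx":0,"ty":0,"tz":0,"yaw":-2},{"grip":255,"tx":0,"ty":0,"tz":0,"yaw":0}]' 90
python3 -c "$M"
python3 -m pendant '[{"grip":255,"tx":0,"ty":0,"tz":0,"yaw":-3},{"grip":255,"tx":0,"ty":0,"tz":0,"yaw":-2},{"grip":255,"tx":0,"ty":0,"tz":0,"yaw":0}]' 90
python3 -c "$M"
```

```text
t: 8.07
eef_pos: [0.4599, -0.2888, 0.0796]
tool_rot: [-179.9, 0.1, 165.8]
wrist_force: [-7.4, -3.1, 11.2]
opening: 0.008
grip_force: 99.0
[-0.695  1.165 -1.509] [-1.799e+02  1.000e-01  1.658e+02]
t: 8.45
eef_pos: [0.4599, -0.2889, 0.0797]
tool_rot: [-179.9, 0.1, 170.6]
wrist_force: [-6.2, -4.7, 11.8]
opening: 0.008
grip_force: 127.1
[-0.746  1.276 -2.513] [-1.799e+02  1.000e-01  1.706e+02]
```

Stop found: the moment about z jumped to -1.5 and then -2.5 N m at about heading 163–165. I back off and lift.

```bash
M='import sys
from cell import manip;o=manip.get_obs();print(o["moment"].round(3),o["tool_rot"].round(1))'
python3 -m pendant '[{"grip":255,"tx":0,"ty":0,"tz":0,"yaw":3},{"grip":255,"tx":0,"ty":0,"tz":0,"yaw":3},{"grip":255,"tx":0,"ty":0,"tz":0,"yaw":0}]' 90
python3 -c "$M"
python3 -m pendant '[{"grip":255,"tx":0,"ty":0,"tz":-0.004,"yaw":0},{"grip":255,"tx":0,"ty":0,"tz":-0.004,"yaw":0},{"grip":255,"tx":0,"ty":0,"tz":-0.004,"yaw":0},{"grip":255,"tx":0,"ty":0,"tz":-0.004,"yaw":0},{"grip":255,"tx":0,"ty":0,"tz":0,"yaw":0}]' 90
```

```text
t: 8.82
eef_pos: [0.4599, -0.2887, 0.0796]
tool_rot: [-179.9, 0.1, 164.8]
wrist_force: [-6.5, -3.3, 10.5]
opening: 0.0082
grip_force: 94.8
[-0.697  1.159 -1.119] [-1.799e+02  1.000e-01  1.648e+02]
t: 9.45
eef_pos: [0.4593, -0.2881, 0.0919]
tool_rot: [-180.0, -0.1, 164.8]
wrist_force: [1.6, -8.6, -15.6]
opening: 0.0079
grip_force: 91.6
```

```bash
M='import sys
from cell import manip;o=manip.get_obs();print(o["moment"].round(3),o["tool_rot"].round(1))'
python3 -c "$M"
python3 -m pendant '[{"grip":255,"tx":0,"ty":-0.001,"tz":0,"yaw":0},{"grip":255,"tx":0,"ty":-0.001,"tz":0,"yaw":0},{"grip":255,"tx":0,"ty":0,"tz":0,"yaw":0}]' 90
python3 -c "$M"
python3 -c "
from look import *
save('scene','s2.png',(140,150,260,260),5)"
```

```text
[-1.558  0.074 -1.143] [-1.800e+02 -1.000e-01  1.648e+02]
t: 9.82
eef_pos: [0.4591, -0.2885, 0.0921]
tool_rot: [179.9, -0.1, 164.9]
wrist_force: [4.6, -3.4, -23.1]
opening: 0.0081
grip_force: 90.2
[-0.738 -0.703 -1.173] [ 1.799e+02 -1.000e-01  1.649e+02]
```

View pics/s2.png

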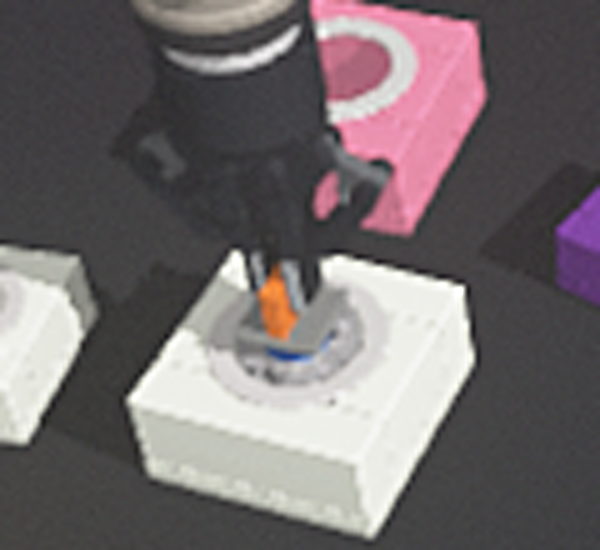

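The picture shows the blade gripped and the flange risen slightly. The stop torque (-1.1 N m) is still loaded, which probably jams the lugs, so I relax the turn by 3–4° and lift again.

```bash
M='import sys
from cell import manip;o=manip.get_obs();print(o["moment"].round(3),o["tool_rot"].round(1))'
python3 -m pendant '[{"grip":255,"tx":0,"ty":0,"tz":0,"yaw":2},{"grip":255,"tx":0,"ty":0,"tz":0,"yaw":2},{"grip":255,"tx":0,"ty":0,"tz":0,"yaw":0}]' 90
python3 -c "$M"
```

```text
t: 10.25
eef_pos: [0.4596, -0.2888, 0.0953]
tool_rot: [-180.0, 0.0, 161.0]
wrist_force: [-1.3, 0.4, -2.8]
opening: 0.0081
grip_force: 90.6
[0.174 0.101 0.055] [-180.    0.  161.]
```

```bash

python3 -m pendant '[{"grip":255,"tx":0,"ty":0,"tz":-0.02,"yaw":0},{"grip":255,"tx":0,"ty":0,"tz":-0.03,"yaw":0},{"grip":255,"tx":0,"ty":0,"tz":-0.04,"yaw":0},{"grip":255,"tx":0,"ty":0,"tz":0,"yaw":-8},{"grip":255,"tx":0,"ty":0,"tz":0,"yaw":-9},{"grip":255,"tx":0,"ty":0,"tz":0,"yaw":-9},{"grip":255,"tx":0,"ty":0,"tz":0,"yaw":-8},{"grip":255,"tx":0,"ty":0,"tz":0,"yaw":-7},{"grip":255,"tx":0,"ty":0,"tz":0,"yaw":0}]' 90
python3 go.py 0.585 0.009 0.075 202
```

```text
t: 11.38
eef_pos: [0.4597, -0.2891, 0.1854]
tool_rot: [-179.9, 0.0, -158.0]
wrist_force: [-0.0, 0.0, -1.7]
opening: 0.0079
grip_force: 90.7
pos [ 0.4597 -0.2891  0.1854] rot [-179.9    0.  -158. ] t 11.375
now   [-0.2277  0.2298  0.1102] yaw -0.0
after [-0.2279  0.2295  0.1104]
```

```bash

python3 -m pendant '[{"grip":255,"tx":-0.0285,"ty":0.0287,"tz":0,"yaw":0},{"grip":255,"tx":-0.0285,"ty":0.0287,"tz":0,"yaw":0},{"grip":255,"tx":-0.0285,"ty":0.0287,"tz":0,"yaw":0},{"grip":255,"tx":-0.0285,"ty":0.0287,"tz":0,"yaw":0},{"grip":255,"tx":-0.0285,"ty":0.0287,"tz":0,"yaw":0},{"grip":255,"tx":-0.0285,"ty":0.0287,"tz":0,"yaw":0},{"grip":255,"tx":-0.0285,"ty":0.0287,"tz":0.02,"yaw":0},{"grip":255,"tx":-0.0285,"ty":0.0287,"tz":0.02,"yaw":0},{"grip":255,"tx":0,"ty":0,"tz":0.03,"yaw":0},{"grip":255,"tx":0,"ty":0,"tz":0.03,"yaw":0},{"grip":255,"tx":0,"ty":0,"tz":0.01,"yaw":0},{"grip":255,"tx":0,"ty":0,"tz":0,"yaw":0}]' 90
python3 -c "
from look import *
save('scene','s3.png',(240,150,390,290),4)"
```

```text
t: 12.88
eef_pos: [0.585, 0.0091, 0.0745]
tool_rot: [-180.0, -0.0, -158.1]
wrist_force: [-0.3, -0.4, -1.2]
opening: 0.0078
grip_force: 90.6
```

View pics/s3.png

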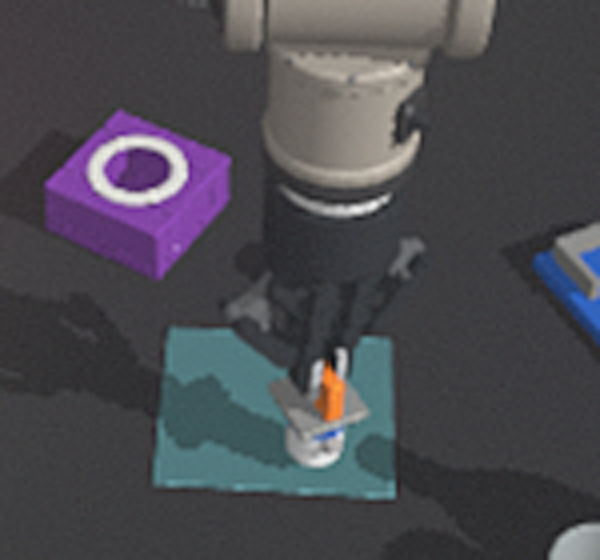

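The cartridge hangs upright over the front part of the mat (foot at about (315,450) in the crop). I lower to contact.

```bash

python3 -m pendant '[{"grip":255,"tx":0,"ty":0,"tz":0.01,"yaw":0},{"grip":255,"tx":0,"ty":0,"tz":0.005,"yaw":0},{"grip":255,"tx":0,"ty":0,"tz":0.001,"yaw":0},{"grip":255,"tx":0,"ty":0,"tz":0,"yaw":0}]' 90
python3 -m pendant '[{"grip":255,"tx":0,"ty":0,"tz":0.001,"yaw":0},{"grip":255,"tx":0,"ty":0,"tz":0,"yaw":0}]' 90
python3 -m pendant '[{"grip":255,"tx":0,"ty":0,"tz":0.001,"yaw":0},{"grip":255,"tx":0,"ty":0,"tz":0,"yaw":0}]' 90
```

```text
t: 13.42
eef_pos: [0.585, 0.0092, 0.0583]
tool_rot: [-180.0, 0.0, -158.0]
wrist_force: [-0.2, -0.1, -1.7]
opening: 0.0079
grip_force: 90.7
t: 13.68
eef_pos: [0.5852, 0.0092, 0.0577]
tool_rot: [-180.0, 0.0, -158.0]
wrist_force: [-0.3, -0.2, 0.1]
opening: 0.0076
grip_force: 91.0
t: 13.92
eef_pos: [0.5854, 0.0091, 0.0576]
tool_rot: [-179.9, 0.1, -158.0]
wrist_force: [-2.3, -1.1, 7.2]
opening: 0.008
grip_force: 92.3
```

```bash

python3 -m pendant '[{"grip":255,"tx":0,"ty":0,"tz":0,"yaw":0},{"grip":255,"tx":0,"ty":0,"tz":0,"yaw":0},{"grip":255,"tx":0.0065,"ty":0,"tz":-0.0012,"yaw":0},{"grip":255,"tx":0.0065,"ty":0,"tz":-0.0006,"yaw":0},{"grip":255,"tx":0.0065,"ty":0,"tz":0,"yaw":0},{"grip":255,"tx":0.0065,"ty":0,"tz":0.0004,"yaw":0},{"grip":255,"tx":0,"ty":0,"tz":0,"yaw":0}]' 20
python3 -c "
from look import *
save('scene','s4.png',(260,190,390,290),5)"
```

```text
t: 14.8
eef_pos: [0.5604, -0.0007, 0.0577]
tool_rot: [180.0, -0.0, -158.0]
wrist_force: [0.7, -0.0, -1.2]
opening: 0.0082
grip_force: 90.8
```

View pics/s4.png

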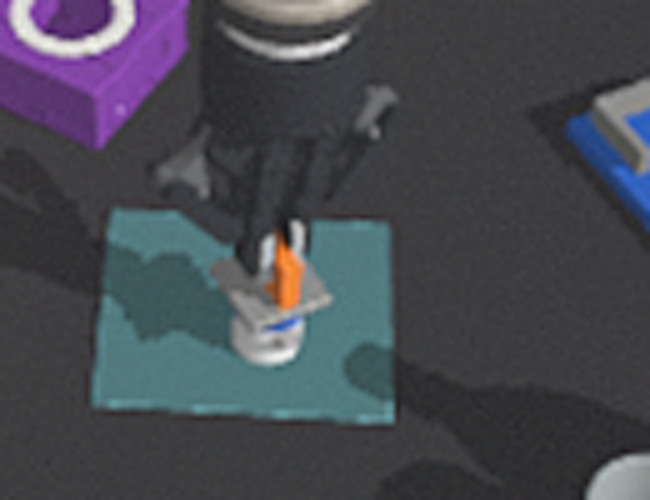

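The foot slid: the cartridge is still upright because the grip stayed at 90 N. I go back, set it down, ease the fingers and re-close at 20 N.

```bash

python3 -m pendant '[{"grip":255,"tx":0,"ty":0,"tz":-0.006,"yaw":0},{"grip":255,"tx":-0.013,"ty":0,"tz":0,"yaw":0},{"grip":255,"tx":-0.013,"ty":0,"tz":0,"yaw":0},{"grip":255,"tx":0,"ty":0,"tz":0.004,"yaw":0},{"grip":255,"tx":0,"ty":0,"tz":0.002,"yaw":0},{"grip":255,"tx":0,"ty":0,"tz":0.0005,"yaw":0},{"grip":255,"tx":0,"ty":0,"tz":0,"yaw":0},{"grip":220,"tx":0,"ty":0,"tz":0,"yaw":0},{"grip":220,"tx":0,"ty":0,"tz":0,"yaw":0},{"grip":220,"tx":0,"ty":0,"tz":0,"yaw":0}]' 20
python3 -m pendant '[{"grip":255,"tx":0,"ty":0,"tz":0,"yaw":0},{"grip":255,"tx":0,"ty":0,"tz":0,"yaw":0},{"grip":255,"tx":0,"ty":0,"tz":0,"yaw":0},{"grip":255,"tx":0,"ty":0,"tz":0,"yaw":0}]' 20
```

```text
t: 16.1
eef_pos: [0.5848, 0.0091, 0.057]
tool_rot: [180.0, -0.0, -158.0]
wrist_force: [-0.4, -0.2, -0.2]
opening: 0.0118
grip_force: 0.0
t: 16.6
eef_pos: [0.5849, 0.0092, 0.0571]
tool_rot: [-180.0, -0.0, -158.0]
wrist_force: [0.3, -0.6, -1.0]
opening: 0.0095
grip_force: 21.0
```

```bash

python3 -m pendant '[{"grip":255,"tx":0,"ty":0,"tz":0.0015,"yaw":0},{"grip":255,"tx":0.0065,"ty":0,"tz":-0.0008,"yaw":0},{"grip":255,"tx":0.0065,"ty":0,"tz":-0.0004,"yaw":0},{"grip":255,"tx":0.0065,"ty":0,"tz":0,"yaw":0},{"grip":255,"tx":0.0065,"ty":0,"tz":0.0004,"yaw":0},{"grip":255,"tx":0,"ty":0,"tz":0,"yaw":0}]' 20
python3 -c "
from look import *
save('scene','s5.png',(260,190,390,290),5)"
```

```text
t: 17.35
eef_pos: [0.5615, -0.0006, 0.0575]
tool_rot: [-179.9, 0.2, -158.0]
wrist_force: [2.6, 1.1, 6.8]
opening: 0.0097
grip_force: 22.4
```

View pics/s5.png

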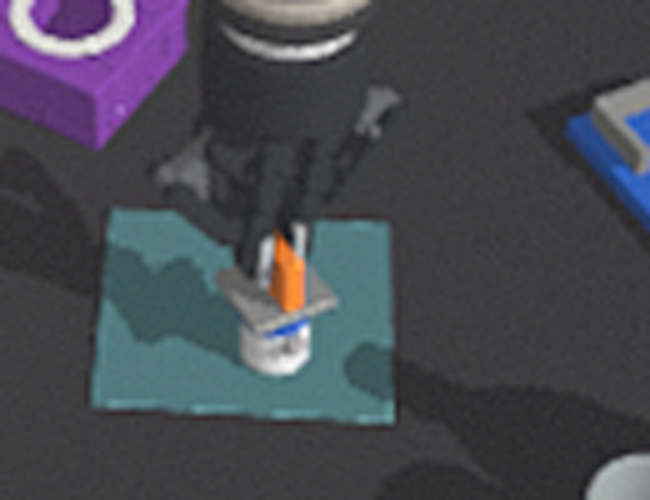

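Partly tilted (about 8°, foot edge at (277,362)), with some slip. I press harder and continue the arc.

```bash

python3 -m pendant '[{"grip":255,"tx":0,"ty":0,"tz":0.0014,"yaw":0},{"grip":255,"tx":0.004,"ty":0,"tz":0,"yaw":0},{"grip":255,"tx":0.004,"ty":0,"tz":0,"yaw":0},{"grip":255,"tx":0.004,"ty":0,"tz":0.0002,"yaw":0},{"grip":255,"tx":0.004,"ty":0,"tz":0.0003,"yaw":0},{"grip":255,"tx":0,"ty":0,"tz":0,"yaw":0}]' 20
python3 -c "
from look import *
save('scene','s6.png',(260,190,390,290),5)"
```

```text
t: 18.15
eef_pos: [0.5467, -0.0066, 0.0557]
tool_rot: [-179.9, 0.1, -158.0]
wrist_force: [1.4, 0.7, 8.2]
opening: 0.0098
grip_force: 23.8
```

View pics/s6.png

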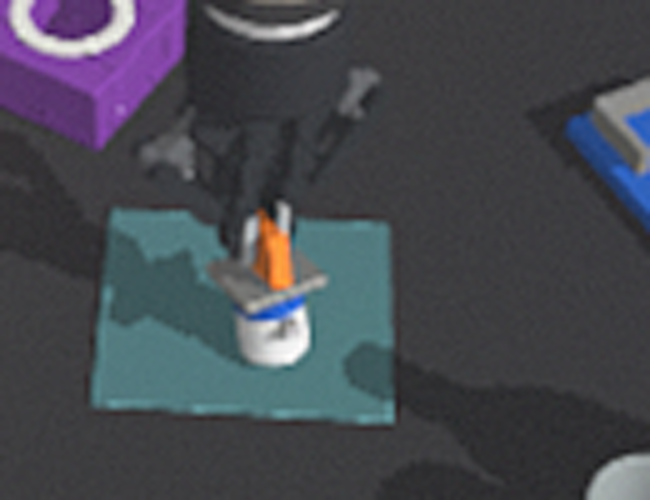

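The foot is nearly still at (275,355) and the tilt is now about 20°, so I continue along the arc to about 50°.

```bash

python3 -m pendant '[{"grip":255,"tx":0.0064,"ty":0,"tz":0.001,"yaw":0},{"grip":255,"tx":0.0063,"ty":0,"tz":0.0016,"yaw":0},{"grip":255,"tx":0.0062,"ty":0,"tz":0.0021,"yaw":0},{"grip":255,"tx":0,"ty":0,"tz":0,"yaw":0}]' 20
python3 -m pendant '[{"grip":255,"tx":0.0059,"ty":0,"tz":0.0026,"yaw":0},{"grip":255,"tx":0.0057,"ty":0,"tz":0.0032,"yaw":0},{"grip":255,"tx":0.0054,"ty":0,"tz":0.0036,"yaw":0},{"grip":255,"tx":0,"ty":0,"tz":0,"yaw":0}]' 20
python3 - <<'E'
from meas import *
im=snapshot('scene')[:,:,::-1].copy();cv2.imwrite('pics/raw_s7.png',im)
for f in ('raw_s3.png','raw_s6.png','raw_s7.png'):
    i=cv2.imread('pics/'+f);box=(290,215,350,275)
    m,c=blob('scene',*ORANGE,box,i);print(f,'or',cv2.boundingRect(c),cv2.contourArea(c))
    m,c=blob('scene',(0,0,120),(180,45,255),box,i);print('grey',cv2.boundingRect(c))
    m,c=blob('scene',(105,120,60),(125,255,255),box,i);print('blue',cv2.boundingRect(c))
E
```

```text
t: 18.7
eef_pos: [0.5278, -0.014, 0.0498]
tool_rot: [180.0, -0.1, -158.0]
wrist_force: [-0.5, -2.2, 4.9]
opening: 0.0096
grip_force: 24.6
t: 19.2
eef_pos: [0.5115, -0.0202, 0.04]
tool_rot: [180.0, -0.1, -158.0]
wrist_force: [-0.4, -1.9, 3.3]
opening: 0.0096
grip_force: 26.4
raw_s3.png or (319, 241, 7, 14) 48.0
grey (312, 237, 20, 30)
blue (320, 258, 4, 2)
raw_s6.png or (311, 232, 7, 16) 57.5
grey (308, 252, 14, 11)
blue (310, 249, 11, 5)
raw_s7.png or (304, 226, 9, 13) 55.5
grey (305, 243, 16, 15)
blue (313, 215, 11, 10)
```

```bash

python3 -m pendant '[{"grip":255,"tx":0.0051,"ty":0,"tz":0.0041,"yaw":0},{"grip":255,"tx":0.0047,"ty":0,"tz":0.0045,"yaw":0},{"grip":255,"tx":0,"ty":0,"tz":0,"yaw":0}]' 20
python3 -m pendant '[{"grip":0,"tx":0,"ty":0,"tz":0,"yaw":0},{"grip":0,"tx":0,"ty":0,"tz":0,"yaw":0},{"grip":0,"tx":0,"ty":0,"tz":0,"yaw":0},{"grip":0,"tx":0,"ty":0,"tz":0,"yaw":0},{"grip":0,"tx":0,"ty":0,"tz":0,"yaw":0},{"grip":0,"tx":0,"ty":0,"tz":0,"yaw":0},{"grip":0,"tx":0,"ty":0,"tz":-0.03,"yaw":0},{"grip":0,"tx":0,"ty":0,"tz":-0.05,"yaw":0},{"grip":0,"tx":-0.03,"ty":-0.04,"tz":-0.05,"yaw":0},{"grip":0,"tx":0,"ty":-0.06,"tz":-0.02,"yaw":0},{"grip":0,"tx":0,"ty":-0.06,"tz":0,"yaw":0},{"grip":0,"tx":0,"ty":-0.06,"tz":0,"yaw":0},{"grip":0,"tx":0,"ty":0,"tz":0,"yaw":0}]' 20
python3 - <<'E'
from meas import *
save('top','t8.png',(210,150,300,230),4)
save('scene','s8.png',(260,190,360,290),4)
a=cv2.imread('pics/s8.png');b=cv2.imread('pics/t8.png')
cv2.imwrite('pics/st8.png',np.hstack([a[:320],b]))
E
```

```text
t: 19.62
eef_pos: [0.503, -0.0237, 0.0316]
tool_rot: [180.0, -0.1, -158.0]
wrist_force: [-0.7, -2.2, 3.8]
opening: 0.0093
grip_force: 28.1
t: 21.25
eef_pos: [0.6089, -0.2169, 0.1748]
tool_rot: [-180.0, -0.0, -158.3]
wrist_force: [-0.2, 0.6, 0.2]
opening: 0.0857
grip_force: 0.0
```

View pics/st8.png

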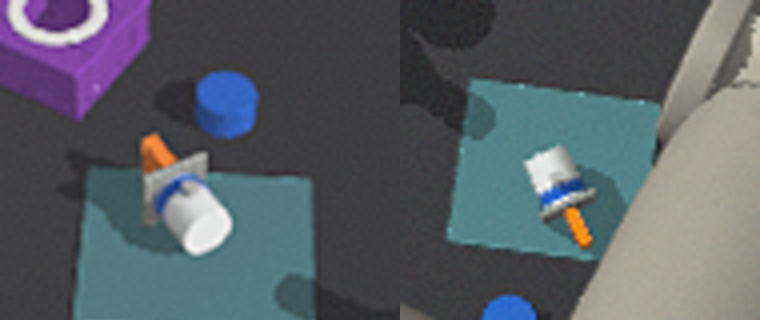

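The cartridge lies on its side on the mat, blade on edge: in the top crop, foot at about (545,155) and blade tip at about (585,243). Now I measure its axis.

```bash
python3 - <<'E'
from meas import *
im=cv2.imread('pics/raw_top0.png');t=cv2.imread('pics/raw_t8.png');s=cv2.imread('pics/raw_s8.png')
for n,i,b in(('top',t,(225,175,262,215)),('scene',s,(288,215,330,258))):
    m,c=blob(n,*ORANGE,b,i); q=plane(n,c,.047 if n=='top' else .035); r=rect(q); M=cv2.moments(c)
    oc=ray(n,M['m10']/M['m00'],M['m01']/M['m00'],.040 if n=='top' else .03)
    print(n,'orange',oc[:2].round(4),np.array(r[1]).round(1),r[2], cv2.boundingRect(c))
    h=cv2.cvtColor(i,cv2.COLOR_BGR2HSV); m=cv2.inRange(h,np.array((0,0,165)),np.array((180,60,255)))
    m2,c2=blob(n,(0,0,165),(180,60,255),b,i); r=rect(plane(n,c2,.027)); print(' white',np.array(r[0]).round(1),np.array(r[1]).round(1),r[2],cv2.boundingRect(c2))
    m2,c2=blob(n,(105,130,60),(125,255,255),b,i); r=rect(plane(n,c2,.040)); print(' blue',np.array(r[0]).round(1),np.array(r[1]).round(1),r[2],cv2.boundingRect(c2))
# two-view offset checks
E
```

```text
top orange [ 0.4928 -0.0271] [30.8  9.3] 26.49315643310547 (251, 202, 7, 10)
 white [540.1  -3.8] [26.1 28.5] 26.534120559692383 (241, 187, 12, 11)
 blue [520.3 -14.9] [ 8.  33.4] 23.40794563293457 (245, 195, 11, 6)
scene orange [ 0.4868 -0.032 ] [28.1 19.6] 3.955747127532959 (295, 224, 9, 9)
 white [539.   -6.1] [59.8 32.7] 7.734939098358154 (303, 235, 15, 19)
 blue [468.8  16.4] [38.1 32.6] 86.29151153564453 (309, 215, 15, 10)
```

```bash
python3 - <<'E'
from meas import *
t=cv2.imread('pics/raw_t8.png')
u=cv2.resize(t,None,fx=6,fy=6,interpolation=cv2.INTER_CUBIC)
h=cv2.cvtColor(u,cv2.COLOR_BGR2HSV)
box=np.zeros(h.shape[:2],np.uint8);box[6*178:6*216,6*228:6*262]=255
W=cv2.inRange(h,np.array((0,0,150)),np.array((180,70,255)))&box
O=cv2.inRange(h,np.array((4,110,80)),np.array((20,255,255)))&box
B=cv2.inRange(h,np.array((105,120,60)),np.array((125,255,255)))&box
a=np.radians(206);d=np.array([np.cos(a),np.sin(a)]);n=np.array([-d[1],d[0]])
def pts(m,z):
    c=max(cv2.findContours(m,cv2.RETR_EXTERNAL,cv2.CHAIN_APPROX_NONE)[0],key=cv2.contourArea).reshape(-1,2)
    P=np.array([ray('top',(x+.5)/6-.5,(y+.5)/6-.5,z)[:2] for x,y in c])*1000
    return P,rect(P/1000)
for nm,m,z in(('white@.0445',W,.0445),('white@.027',W,.027),('or@.047',O,.047),('or@.007',O,.007),('blue@.0445',B,.0445)):
    P,r=pts(m,z);s=P@d;l=P@n;print(nm,'along',s.min().round(1),s.max().round(1),'lat',l.min().round(1),l.max().round(1),'ang',round(r[2],1),np.array(r[1]).round(1))
print('d',d,'n',n)
E
```

```text
white@.0445 along -495.0 -465.1 lat 223.3 255.6 ang 26.4 [29.9 32.3]
white@.027 along -498.3 -467.9 lat 223.4 256.1 ang 26.4 [30.3 32.8]
or@.047 along -446.9 -413.6 lat 234.7 246.5 ang 25.9 [33.3 11.8]
or@.007 along -452.9 -418.4 lat 235.1 247.3 ang 25.9 [34.4 12.2]
blue@.0445 along -465.9 -454.9 lat 223.7 258.8 ang 24.0 [10.5 35. ]
d [-0.89879405 -0.43837115] n [ 0.43837115 -0.89879405]
```

```bash
python3 go.py 0.533 -0.012 0.12 206
```

```text
pos [ 0.6081 -0.213   0.1751] rot [ 179.9   -0.  -158.1] t 21.35
now   [-0.0054  0.2144  0.0554] yaw -4.1
after [-0.0206  0.2136  0.0551]
```

```bash

python3 -m pendant '[{"grip":0,"tx":0,"ty":0,"tz":0,"yaw":-4.1},{"grip":0,"tx":-0.005,"ty":0.0533,"tz":0,"yaw":0},{"grip":0,"tx":-0.005,"ty":0.0533,"tz":0,"yaw":0},{"grip":0,"tx":-0.005,"ty":0.0533,"tz":0,"yaw":0},{"grip":0,"tx":-0.005,"ty":0.0533,"tz":0.01,"yaw":0},{"grip":0,"tx":0,"ty":0,"tz":0.045,"yaw":0},{"grip":0,"tx":0,"ty":0,"tz":0,"yaw":0},{"grip":0,"tx":0,"ty":0,"tz":0,"yaw":0}]' 60
python3 go.py 0.533 -0.012 0.007 206
```

```text
t: 22.35
eef_pos: [0.5333, -0.0123, 0.1222]
tool_rot: [-179.9, 0.1, -153.9]
wrist_force: [0.1, 0.0, 0.7]
opening: 0.0855
grip_force: 0.0
pos [ 0.5333 -0.0123  0.1222] rot [-1.799e+02  1.000e-01 -1.539e+02] t 22.35
now   [0.0003 0.0005 0.1152] yaw 0.1
after [1.000e-04 4.000e-04 1.152e-01]
```

```bash

python3 -m pendant '[{"grip":0,"tx":0,"ty":0,"tz":0.04,"yaw":0},{"grip":0,"tx":0,"ty":0,"tz":0.04,"yaw":0},{"grip":0,"tx":0,"ty":0,"tz":0.02,"yaw":0},{"grip":0,"tx":0,"ty":0,"tz":0.01,"yaw":0},{"grip":0,"tx":0,"ty":0,"tz":0.005,"yaw":0},{"grip":0,"tx":0,"ty":0,"tz":0,"yaw":0}]' 40
python3 -m pendant '[{"grip":255,"tx":0,"ty":0,"tz":0,"yaw":0},{"grip":255,"tx":0,"ty":0,"tz":0,"yaw":0},{"grip":255,"tx":0,"ty":0,"tz":0,"yaw":0},{"grip":255,"tx":0,"ty":0,"tz":0,"yaw":0},{"grip":255,"tx":0,"ty":0,"tz":0,"yaw":0},{"grip":255,"tx":0,"ty":0,"tz":0,"yaw":0}]' 40
```

```text
t: 23.1
eef_pos: [0.5334, -0.0127, 0.0066]
tool_rot: [-180.0, 0.1, -153.9]
wrist_force: [-0.1, 0.0, -0.6]
opening: 0.0852
grip_force: 0.0
t: 23.85
eef_pos: [0.5331, -0.0125, 0.0063]
tool_rot: [-180.0, 0.0, -153.9]
wrist_force: [-0.6, -0.2, 5.0]
opening: 0.0338
grip_force: 39.4
```

```bash

python3 -m pendant '[{"grip":255,"tx":0,"ty":0,"tz":-0.01,"yaw":0},{"grip":255,"tx":0,"ty":0,"tz":-0.04,"yaw":0},{"grip":255,"tx":0,"ty":0,"tz":-0.04,"yaw":0},{"grip":255,"tx":0,"ty":0,"tz":0,"yaw":4.1},{"grip":255,"tx":0,"ty":0,"tz":0,"yaw":0}]' 40
python3 go.py 0.476 0.2484 0.07 201.9
```

```text
t: 24.48
eef_pos: [0.5326, -0.0124, 0.0962]
tool_rot: [-180.0, 0.0, -158.0]
wrist_force: [-0.7, 0.7, -1.6]
opening: 0.0337
grip_force: 40.4
pos [ 0.5326 -0.0124  0.0962] rot [-180.    0. -158.] t 24.475
now   [-0.0453  0.2629  0.0262] yaw 0.1
after [-0.0448  0.263   0.0262]
```

```bash

python3 -m pendant '[{"grip":255,"tx":-0.0075,"ty":0.0438,"tz":0,"yaw":0},{"grip":255,"tx":-0.0075,"ty":0.0438,"tz":0,"yaw":0},{"grip":255,"tx":-0.0075,"ty":0.0438,"tz":0,"yaw":0},{"grip":255,"tx":-0.0075,"ty":0.0438,"tz":0,"yaw":0},{"grip":255,"tx":-0.0075,"ty":0.0438,"tz":0,"yaw":0},{"grip":255,"tx":-0.0075,"ty":0.0438,"tz":0,"yaw":0},{"grip":255,"tx":0,"ty":0,"tz":0.026,"yaw":0},{"grip":255,"tx":0,"ty":0,"tz":0,"yaw":0},{"grip":255,"tx":0,"ty":0,"tz":0,"yaw":0}]' 40
python3 go.py 0.476 0.2484 0.0155 201.9
python3 - <<'E'
from meas import *
s=snapshot('scene')[:,:,::-1].copy();cv2.imwrite('pics/raw_s9.png',s)
t=snapshot('top')[:,:,::-1].copy();cv2.imwrite('pics/raw_t9.png',t)
# expected cartridge in hand: scene pixels of blade tip / foot, from TCP
o=manip.get_obs();p=o['eef_pos']+[0,0,.0207];a=np.radians(o['tool_rot'][2]);d=np.array([np.cos(a),np.sin(a),0])
for n,i in(('scene',s),('top',t)):
    try:
        m,c=blob(n,*ORANGE,(340,150,450,250) if n=='scene' else (130,180,210,260),i);M=cv2.moments(c)
        print(n,'orange',cv2.contourArea(c),cv2.boundingRect(c),M['m10']/M['m00'],M['m01']/M['m00'],'exp',proj(n,p+d*.039))
    except Exception as e: print(n,e)
    print(' foot exp',proj(n,p-d*.022),'bed',proj(n,[.461,.242,.012]))
E
```

```text
t: 25.6
eef_pos: [0.4762, 0.2477, 0.0699]
tool_rot: [-180.0, -0.0, -158.0]
wrist_force: [0.3, 0.1, -2.2]
opening: 0.034
grip_force: 40.4
pos [0.4762 0.2477 0.0699] rot [-180.   -0. -158.] t 25.6
now   [-0.0001  0.0007  0.0544] yaw 0.1
after [-0.0001  0.0007  0.0544]
scene max() iterable argument is empty
 foot exp [412.84134688 209.32008266] bed [397.8579086  220.50487043]
top orange 29.0 (156, 219, 9, 11) 159.3448275862069 223.94827586206895 exp [161.14861875 222.5856197 ]
 foot exp [153.66989497 202.80136876] bed [165.6852896  218.10268662]
```

```bash

python3 -m pendant '[{"grip":255,"tx":0,"ty":0.0007,"tz":0.02,"yaw":0},{"grip":255,"tx":0,"ty":0,"tz":0.014,"yaw":0},{"grip":255,"tx":0,"ty":0,"tz":0.004,"yaw":0},{"grip":255,"tx":0,"ty":0,"tz":0.003,"yaw":0},{"grip":255,"tx":0,"ty":0,"tz":0,"yaw":0}]' 40
python3 -m pendant '[{"grip":255,"tx":0,"ty":0,"tz":0.004,"yaw":0},{"grip":255,"tx":0,"ty":0,"tz":0.004,"yaw":0},{"grip":255,"tx":0,"ty":0,"tz":0,"yaw":0}]' 40
```

```text
t: 26.32
eef_pos: [0.476, 0.2487, 0.029]
tool_rot: [-180.0, 0.0, -158.0]
wrist_force: [0.1, 0.5, -1.4]
opening: 0.0339
grip_force: 40.5
t: 26.7
eef_pos: [0.4756, 0.2486, 0.0205]
tool_rot: [-180.0, -0.0, -158.0]
wrist_force: [-0.7, -1.0, -2.3]
opening: 0.0339
grip_force: 40.5
```

No contact below the wall tops, so it is inside the cradle. I lower to the floor.

```bash

python3 -m pendant '[{"grip":255,"tx":0,"ty":0,"tz":0.002,"yaw":0},{"grip":255,"tx":0,"ty":0,"tz":0.0015,"yaw":0},{"grip":255,"tx":0,"ty":0,"tz":0,"yaw":0}]' 40
python3 -m pendant '[{"grip":255,"tx":0,"ty":0,"tz":0.001,"yaw":0},{"grip":255,"tx":0,"ty":0,"tz":0,"yaw":0}]' 40
```

```text
t: 27.08
eef_pos: [0.4758, 0.2487, 0.0172]
tool_rot: [-180.0, -0.0, -158.0]
wrist_force: [-0.0, 0.4, -2.5]
opening: 0.0337
grip_force: 40.5
t: 27.32
eef_pos: [0.4758, 0.2487, 0.0163]
tool_rot: [-180.0, -0.0, -158.0]
wrist_force: [-0.4, -0.1, -2.0]
opening: 0.0343
grip_force: 40.5
```

```bash

python3 -m pendant '[{"grip":255,"tx":0,"ty":0,"tz":0.001,"yaw":0},{"grip":255,"tx":0,"ty":0,"tz":0,"yaw":0}]' 40
python3 -m pendant '[{"grip":255,"tx":0,"ty":0,"tz":0.001,"yaw":0},{"grip":255,"tx":0,"ty":0,"tz":0,"yaw":0}]' 40
```

```text
t: 27.58
eef_pos: [0.4759, 0.2488, 0.0155]
tool_rot: [-180.0, 0.0, -158.0]
wrist_force: [-0.3, -0.9, -0.6]
opening: 0.0339
grip_force: 40.8
t: 27.82
eef_pos: [0.4761, 0.2488, 0.0152]
tool_rot: [-180.0, 0.1, -158.0]
wrist_force: [-1.7, -1.2, 7.9]
opening: 0.0345
grip_force: 41.5
```

Contact at TCP z 0.0154, as expected for the floor. I release, retreat, and measure the result.

```bash

python3 -m pendant '[{"grip":255,"tx":0,"ty":0,"tz":-0.0008,"yaw":0},{"grip":0,"tx":0,"ty":0,"tz":0,"yaw":0},{"grip":0,"tx":0,"ty":0,"tz":0,"yaw":0},{"grip":0,"tx":0,"ty":0,"tz":0,"yaw":0},{"grip":0,"tx":0,"ty":0,"tz":0,"yaw":0},{"grip":0,"tx":0,"ty":0,"tz":0,"yaw":0},{"grip":0,"tx":0,"ty":0,"tz":0,"yaw":0},{"grip":0,"tx":0,"ty":0,"tz":-0.03,"yaw":0},{"grip":0,"tx":0,"ty":0,"tz":-0.05,"yaw":0},{"grip":0,"tx":0,"ty":0,"tz":-0.06,"yaw":0},{"grip":0,"tx":0,"ty":-0.06,"tz":-0.02,"yaw":0},{"grip":0,"tx":0,"ty":-0.06,"tz":0,"yaw":0},{"grip":0,"tx":0,"ty":-0.06,"tz":0,"yaw":0},{"grip":0,"tx":0,"ty":-0.06,"tz":0,"yaw":0},{"grip":0,"tx":0,"ty":0,"tz":0,"yaw":0}]' 40
python3 - <<'E'
from meas import *
t=snapshot('top')[:,:,::-1].copy();cv2.imwrite('pics/raw_t10.png',t)
s=snapshot('scene')[:,:,::-1].copy();cv2.imwrite('pics/raw_s10.png',s)
u=cv2.resize(t,None,fx=6,fy=6,interpolation=cv2.INTER_CUBIC);h=cv2.cvtColor(u,cv2.COLOR_BGR2HSV)
box=np.zeros(h.shape[:2],np.uint8);box[6*190:6*245,6*140:6*190]=255
a=np.radians(21.9);d=np.array([np.cos(a),np.sin(a)]);n=np.array([-d[1],d[0]]);c0=np.array([458.5,245.7])
for nm,lo,hi,zs in(('or',(4,110,80),(20,255,255),(.056,.016)),('white',(0,0,190),(180,60,255),(.0535,.036))):
    m=cv2.inRange(h,np.array(lo),np.array(hi))&box
    c=max(cv2.findContours(m,cv2.RETR_EXTERNAL,cv2.CHAIN_APPROX_NONE)[0],key=cv2.contourArea).reshape(-1,2)
    for z in zs:
        P=np.array([ray('top',(x+.5)/6-.5,(y+.5)/6-.5,z)[:2] for x,y in c])*1000-c0
        print(nm,z,'x',(P@d).min().round(1),(P@d).max().round(1),'y',(P@n).min().round(1),(P@n).max().round(1),rect(P)[2])
E
```

```text
t: 29.7
eef_pos: [0.5666, 0.0229, 0.1746]
tool_rot: [-179.9, 0.0, -158.3]
wrist_force: [0.0, -0.0, 0.4]
opening: 0.0852
grip_force: 0.0
or 0.056 x -32.5 -9.5 y -2.6 5.6 22.244293212890625
or 0.016 x -25.8 -1.9 y 6.3 14.8 22.244291305541992
white 0.0535 x 9.5 37.5 y -9.3 13.0 10.253262519836426
white 0.036 x 13.1 41.5 y -5.5 17.2 10.253260612487793
```

```bash
python3 - <<'E'
from meas import *
a=np.radians(21.9)
d=np.array([np.cos(a),np.sin(a)])
for n in('top','scene'):
    i=cv2.imread(f'pics/raw_{n[0]}10.png');h=cv2.cvtColor(i,cv2.COLOR_BGR2HSV)
    m=cv2.inRange(h,np.array((0,70,25)),np.array((22,255,255)))
    b=(140,190,190,245) if n=='top' else (350,180,440,260)
    k=np.zeros_like(m);k[b[1]:b[3],b[0]:b[2]]=255;m&=k
    print(n,cv2.boundingRect(m),cv2.countNonZero(m))
    for x in(-40,-38,-30,-20,-10):   # along blade's top edge
        p=np.r_[(np.array([458.5,245.7])+x*d)/1000,.055];q=proj(n,p)
        print(x,q.round(1),cv2.getRectSubPix(i,(1,1),tuple(map(float,q)))[0,0],end=' ')
    print()
    ex=[proj(n,np.r_[(np.array([458.5,245.7])+x*d)/1000,z]).round(1) for x in(-38,-8) for z in(.016,.056)];print('expected corners',ex)
E
```

```text
top (160, 221, 5, 8) 21
-40 [165.2 230.2] [146 159 163] -38 [165.  229.5] [144 158 163] -30 [164. 227.] [ 78 140 223] -20 [162.8 223.8] [ 48 134 231] -10 [161.6 220.7] [ 75 116 175] 
expected corners [array([168.5, 230.4]), array([164.9, 229.5]), array([165. , 221.2]), array([161.3, 220. ])]
scene (389, 201, 26, 43) 85
-40 [393.1 199.2] [62 57 53] -38 [393.5 199.7] [63 55 48] -30 [395.3 201.6] [ 61  73 102] -20 [397.5 203.9] [131 142 165] -10 [399.8 206.3] [ 96 109 130] 
expected corners [array([391. , 209.8]), array([393.6, 199.4]), array([397.5, 216.8]), array([400.3, 206.5])]
```

The numbers leave the blade tip's position ambiguous, so I take a colour profile along the axis.

```bash
python3 - <<'E'
from meas import *
a=np.radians(21.9);d=np.array([np.cos(a),np.sin(a)]);n=np.array([-d[1],d[0]])
i=cv2.imread('pics/raw_t10.png').astype(np.float32);j=cv2.imread('pics/raw_top0.png').astype(np.float32)
for x in range(-62,64,3):
    q=proj('top',np.r_[(np.array([458.5,245.7])+x*d+1.5*n)/1000,.0545])
    f=lambda im:cv2.remap(im,np.float32([[q[0]]]),np.float32([[q[1]]]),cv2.INTER_LINEAR)[0,0].astype(int)
    print(x,q.round(1),f(i),'empty',f(j))
E
```

```text
-62 [167.4 237.4] [149 163 168] empty [74 44 29]
-59 [167.1 236.4] [148 162 166] empty [124  62  24]
-56 [166.7 235.5] [149 163 168] empty [116  72  46]
-53 [166.3 234.5] [149 163 168] empty [103 100  95]
-50 [166.  233.6] [148 161 167] empty [132 139 137]
-47 [165.6 232.6] [148 161 167] empty [151 127 112]
-44 [165.3 231.7] [147 160 164] empty [185 100  51]
-41 [164.9 230.7] [148 160 164] empty [189  97  39]
-38 [164.5 229.7] [144 159 164] empty [188  98  40]
-35 [164.2 228.8] [136 157 169] empty [187  97  38]
-32 [163.8 227.8] [104 145 194] empty [188  98  40]
-29 [163.5 226.9] [ 43 139 238] empty [186  97  40]
-26 [163.1 226. ] [ 20 136 241] empty [188  99  42]
-23 [162.8 225. ] [ 39 130 229] empty [186  96  43]
-20 [162.4 224.1] [ 30 137 243] empty [184  93  36]
-17 [162.  223.1] [ 23 135 241] empty [185  95  39]
-14 [161.7 222.2] [ 35 141 236] empty [186  95  42]
-11 [161.3 221.2] [ 48 111 185] empty [187  94  39]
-8 [161.  220.3] [106 116 126] empty [186  95  37]
-5 [160.6 219.3] [164 168 163] empty [187  97  40]
-2 [160.3 218.4] [206 188 175] empty [185  94  36]
1 [159.9 217.4
[... 314 characters left out ...]
 193] empty [134  69  28]
22 [157.4 210.8] [224 226 223] empty [128  67  26]
25 [157.1 209.9] [223 226 222] empty [131  71  33]
28 [156.7 208.9] [223 226 221] empty [135  70  35]
31 [156.3 208. ] [224 225 222] empty [130  68  32]
34 [156.  207.1] [225 226 224] empty [72 71 70]
37 [155.6 206.1] [179 184 181] empty [108 113 113]
40 [155.3 205.2] [141 142 139] empty [136 137 134]
43 [154.9 204.3] [155 121  97] empty [154 121  98]
46 [154.6 203.3] [94 74 63] empty [91 71 62]
49 [154.2 202.4] [64 61 64] empty [62 60 62]
52 [153.9 201.4] [63 60 63] empty [60 58 60]
55 [153.5 200.5] [63 61 62] empty [60 58 59]
58 [153.2 199.6] [62 62 62] empty [60 60 59]
61 [152.8 198.6] [62 62 60] empty [60 58 58]
```

The beige pixels over the tip are the arm itself. Foot, flange and blade sit as expected along the bed, level and aligned, and the insertion met no contact above the floor. I hand in.

```bash
python3 -c "
from cell import manip
print(manip.hand_in())"
```

```text
the job is handed in; nothing more can be done
None
```

I took the cartridge out of the larger white station, laid it on its side on the mat, let go, re-gripped it across the barrel and laid it in the blue cradle, grip between the cheeks; it is handed in at about 30 s. The hand-in returned no verdict, and the blade's tip was hidden by the arm in the last check.

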